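Count off the brass weights at the tackle bench

TASK

Sweep the two brass weights across the deck of the green counting tray into its trough, without lifting them up, and leave the grey one on the deck. Then shut the white lid fully over the trough.

Things in the scene. Friction and masses are not known exactly. Their poses are not given: they have to be found in the camera images.
- tray: Green counting tray, 200 x 200 mm, fixed. Origin: centre of its underside, on the bench; z up; y points across the deck to the trough; x runs along the trough. Deck: top z=46, y -96 to +46, x +-96 mm, rims 8 mm high on three sides, its fourth edge (y=+46) open to the trough. Trough: open channel y +46 to +96, x +-96, floor z=4, end and outer walls up to z=46 mm (4 mm thick).
- lid (a joint): White lid, plate 196 (along x) x 56 x 4 mm, hinged along x at tray y=+98, z=46 mm. Rad: 0 = shut flat over the trough (top z=50, free edge 4 mm over the deck), 1.57 upright, more = leaning outwards; stop 2.1; starts 1.65 to 2.0. The stiff hinge (0.03 N m) stays at any angle: push the lid over from its outer side, then press it right down.
- brass_a (a point): Brass (yellow metal): a flat round fishing weight, 26 mm across and 12 mm thick, about 50 g, lying flat on the deck of the counting tray at the start, in one of three lanes about 62 mm apart along the tray's x. The point is its centre (6 mm above its underside).
- brass_b (a point): Brass (yellow metal), the same as the other: a flat round fishing weight, 26 mm across and 12 mm thick, about 50 g, lying flat on the deck of the counting tray at the start, in one of three lanes about 62 mm apart along the tray's x. The point is its centre (6 mm above its underside).
- grey (a point): Grey, to be left on the deck: a flat round fishing weight, 26 mm across and 12 mm thick, about 50 g, lying flat on the deck of the counting tray at the start, in one of three lanes about 62 mm apart along the tray's x. The point is its centre (6 mm above its underside).
Things that resemble listed ones, but are neither listed nor needed, are in the scene too. Leave any black or blue look-alike of the part that bears brass_b alone.

How it is judged (in metres and radians):
On the way, in this order (a step that is already met when the one before it is completed fails the run):
1. both brass weights are in the trough (x of brass_a in the frame of tray between -0.1 and 0.1 m and y of brass_a in the frame of tray between 0.046 and 0.098 m and z of each of brass_a, brass_b in the frame of tray below 0.038 m and x of brass_b in the frame of tray between -0.1 and 0.1 m and y of brass_b in the frame of tray between 0.046 and 0.098 m), for 0.2 s.
2. the lid is shut (value of joint lid below 0.15 rad), for 0.2 s.
At the end, for the whole second after the job is handed in: Both brass weights lie down in the trough (centres below 38 mm above the bench, between the trough's walls), the grey weight still lies on the deck, clear of the trough, and the lid is shut to within 0.15 rad and still (all of step 1 and z of grey in the frame of tray between 0.046 and 0.07 m and y of grey in the frame of tray between -0.1 and 0.045 m and x of grey in the frame of tray between -0.1 and 0.1 m and value of joint lid below 0.15 rad and velocity of joint lid below 0.05 rad/s); the robot touches nothing.
It fails at once if a brass weight is lifted more than about 40 mm off the deck instead of being swept (z of any of brass_a, brass_b in the frame of tray above 0.092 m).
It also fails if it takes over 43 s, if anything falls off the work surface, if the arm or the gripper's body presses on something with over 40 N, if the wrist force passes 120 N, or if a joint passes its speed limit or range.

ROBOT

A 6-joint arm with a two-finger parallel gripper is mounted at the origin on the work surface. World frame = base frame: x ahead of the robot, y to its left, z up, the work surface at z = 0. Lengths are in m, angles in degrees, forces in N, time in s.
With the tool pointing down it reaches from about 0.3 to 0.75 m from the base axis. Payload 8.5 kg.
Tool frame: the origin (TCP) lies between the finger pads; the fingertips stand 25 mm ahead of it and the grasp point (between the pads) lies 6 mm ahead of it; x points along the fingers, y is the direction in which the jaws open and shut, and the axes are right-handed (so a half turn about x gives the same grasp; the last joint's range is limited). The gripper opens to 85 mm and grips with 20 to 120 N. Pads are 22 mm wide; open, the fingers measure 114 mm over their backs; the gripper's body (76 mm by 85 mm) begins 54 mm behind the grasp point. The pads swing forward as they close: fully open they stand 13 mm farther back than shut.
Start: joints at [-86.706, 21.807, 74.336, -0, 83.858, -12.336], TCP at [0.148, -0.53, 0.256] pointing down, gripper open.
Joint ranges: [-178.18, 178.18], [-50.72, 133.34], [12.68, 142.11], [-81.47, 261.47], [9.98, 163.14], [-165.26, 165.26]. Speed limits (degrees/s): [136.94, 136.94, 180, 180, 180, 180].

INTERFACE

Orientations are given as a 3x3 rotation matrix whose columns are the frame's x, y, z axes.
In Python, from rig import sensors, get_image, workorder gives the robot as it stands.
- The arm moves only by the tool arm_command, never from a script. Its argument "plan" is a list that holds one entry, the list of rows, each a list of 6 numbers: the shift along the tool's x, y, z in units of 25 mm (1.0 is 25 mm), then the turn, a rotation vector about the tool's x, y, z in units of 6 degrees (1.0 is 6 degrees). In form: [[[dx, dy, dz, ax, ay, az], ...]]. A call has 1 to 10 rows; each row is the pose to reach, as a shift and turn from the pose commanded when the call began, along the tool's axes at that moment; what a row does not reach only later rows make up. A row lasts 1/10 s, in which the tool goes at most 50 mm and 8.59 degrees, less where a joint would pass 70% of its speed; a pose out of reach is approached as far as the arm can. A call with a gripper value outside its range is refused whole. "jaw" is the closure, from 0 (fully open) to 1 (shut), set as the call begins (left out, the last holds). The fingers move at their own pace and stop on an object; "newtons" is the grip in N (left out, the last holds). Time passes only in rows, so rows that repeat a pose let the fingers close. It gives the time, the measured TCP pose, the force and the opening at its end, in the units of the state.
- sensors.observe(): the state, without advancing time (a new reading comes with each control period).
- get_image(name): name is "scene" or "top"; returns a dict with "img" (400x640x3 uint8, red, green, blue), "fx", "fy", "cx", "cy" (pixels), "dist" ([k1, k2, p1, p2, k3] as OpenCV has them; the pictures are not rectified), "T" (4x4, takes a point from camera to world coordinates). Camera axes: x right, y up, looking along -z (the intrinsics and any distortion apply to the point x, -y, -z); pixel columns grow to the right and rows downward; lengths in m; the calibration is good to about 2 mm. A picture is of the moment at which its call begins. There is no depth.
- workorder.close_job(): hands the job in, once; it reports no verdict.
The state is a dict: "time_s": time; "q": joint angles; "qvel": joint speeds; "joint_efforts": joint torques, N m; "position": TCP position; "tool_rot": TCP orientation; "ft_force": force on the tool from outside, world axes, zero at the start; "wrist_torque": the same for the moment, N m; "grip_width": finger opening in m.
Only numpy, scipy, OpenCV 4.12 (cv2) and the standard library are available. Lean on these libraries where they do the work, as an engineer would, in place of code of your own. Each camera call takes 0.05 s, during which the arm holds its last target. There are 200 camera calls.

## Working session

There is one attempt and no reset: what is moved stays moved. The work goes in short steps, Python scripts to look and compute and a tool call to move; the robot and the scene stay as the last step left them, time stands still between calls to the robot, and variables do not carry over. Pictures are saved under pics/ and viewed, about 8 in all and at most 12, crops included, and the job is handed in when it is done.

Besides the shell and the picture viewer there is one more tool, called after ">>>" in YAML: its name, and indented under it one key for each argument. arm_command: Moves the arm, as the interface text tells. Its arguments: {"type":"object","properties":{"plan":{"type":"array","items":{"type":"array","items":{"type":"array","items":{"type":"number"}}}},"jaw":{"type":"number"},"newtons":{"type":"number"}},"required":["plan"]}

```bash
mkdir -p pics
python3 - <<'E'
from rig import sensors, get_image
import cv2, numpy as np, pickle
for n in ("top","scene"):
    d=get_image(n); pickle.dump(d,open(f"{n}0.pkl","wb"))
    cv2.imwrite(f"pics/{n}0.png",d["img"][:,:,::-1])
    print(n,d["fx"],d["fy"],d["cx"],d["cy"],d["dist"],np.round(d["T"],3).tolist())
s=sensors.observe();print(s["time_s"],s["position"],s["tool_rot"],s["grip_width"])
E
```

```text
top 503.12955615435357 503.12955615435357 321.6431342933835 197.50772569397535 [-0.08566814  0.          0.          0.          0.        ] [[0.026, 0.999, -0.021, 0.556], [-0.999, 0.026, 0.036, -0.024], [0.036, 0.02, 0.999, 0.724], [0.0, 0.0, 0.0, 1.0]]
scene 373.7945276942082 373.7945276942082 321.4599788051311 204.43140636931088 [-0.02722658  0.          0.          0.          0.        ] [[0.344, -0.732, 0.588, 0.978], [0.939, 0.272, -0.211, -0.166], [-0.005, 0.625, 0.781, 0.563], [0.0, 0.0, 0.0, 1.0]]
0.1 [ 0.14817782 -0.52943503  0.25578993] [[-4.32415736e-05  2.69421617e-01 -9.63022321e-01]
 [ 1.27834929e-03 -9.63021520e-01 -2.69421451e-01]
 [-9.99999182e-01 -1.24272911e-03 -3.02772368e-04]] 0.08540417696811224
```

View pics/top0.png

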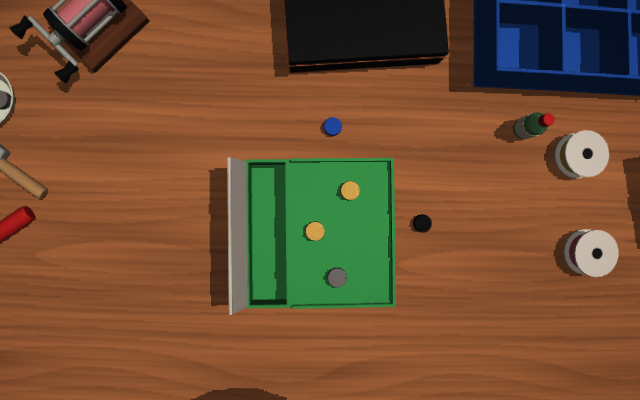

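View pics/scene0.png

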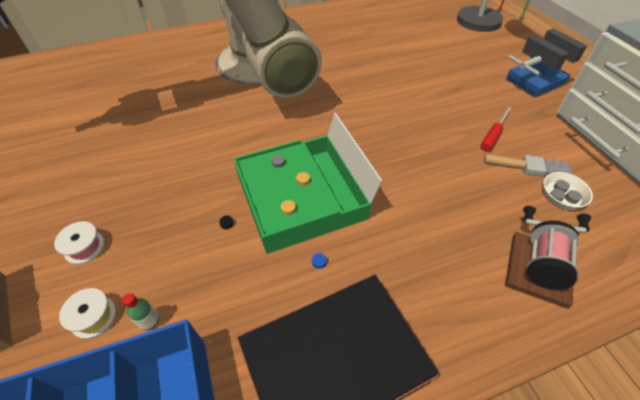

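The top view shows the tray with its trough to the left (world +y) and the lid leaning out at columns 228-247. Candidates:
- Two yellow discs at (349,190) and (315,231) on the deck are the brass weights, by colour and position.
- The grey disc at (336,278) stays on the deck.
- The blue (333,127) and black (422,223) discs are off the tray. They are look-alikes to leave alone.

I'll measure these and confirm in a crop.

```bash
cat > h.py <<'E'
import cv2, numpy as np
def world(d,uv,z):
    K=np.array([[d["fx"],0,d["cx"]],[0,d["fy"],d["cy"]],[0,0,1]])
    p=cv2.undistortPoints(np.array(uv,float).reshape(-1,1,2),K,np.array(d["dist"]))[:,0]
    T=np.array(d["T"]); r=np.c_[p[:,0],-p[:,1],-np.ones(len(p))]@T[:3,:3].T; o=T[:3,3]
    z=np.broadcast_to(z,len(p))
    return o+r*((z-o[2])/r[:,2])[:,None]
def blobs(d):
    h=cv2.cvtColor(d["img"],cv2.COLOR_RGB2HSV); out={}
    H,S,V=[h[...,i].astype(int) for i in range(3)]
    box=np.zeros(H.shape,bool); box[165:302,250:392]=1
    for n,m in (("brass",(H<35)&(S>90)&(V>120)),("grey",(S<60)&(V>60))):
        k,_,st,c=cv2.connectedComponentsWithStats((m&box).astype(np.uint8))
        out[n]=[(c[i],st[i,4]) for i in range(1,k) if st[i,4]>80]
    g=((H>45)&(H<80)&(S>100)).astype(np.uint8)
    return out,g
E
python3 - <<'E'
from h import *; import pickle
d=pickle.load(open("top0.pkl","rb")); o,g=blobs(d)
for n in o:
    for c,a in o[n]: print(n,np.round(c,1),a,np.round(world(d,[c],.056)[0],4))
cs=max(cv2.findContours(g,0,2)[0],key=cv2.contourArea)
r=cv2.minAreaRect(cs); print(r)
b=cv2.boxPoints(r); print(b); print(np.round(world(d,b,.05),4))
im=cv2.resize(d["img"][145:325,210:440,::-1],None,fx=3.4,fy=3.3,interpolation=cv2.INTER_CUBIC); cv2.imwrite("pics/crop.png",im[:600,:800])
E
```

```text
brass [349.8 190.1] 275 [ 0.5811 -0.0856  0.056 ]
brass [314.7 230.8] 279 [ 0.5258 -0.0402  0.056 ]
grey [336.8 277.4] 273 [ 0.4644 -0.0711  0.056 ]
((320.1813049316406, 232.8206787109375), (149.85006713867188, 148.36721801757812), 89.22052001953125)
[[244.98528 158.91177]
 [393.33875 156.89337]
 [395.37732 306.72958]
 [247.02386 308.748  ]]
[[ 0.6193  0.0556  0.05  ]
 [ 0.6279 -0.1441  0.05  ]
 [ 0.4254 -0.1519  0.05  ]
 [ 0.419   0.0475  0.05  ]]
```

View pics/crop.png

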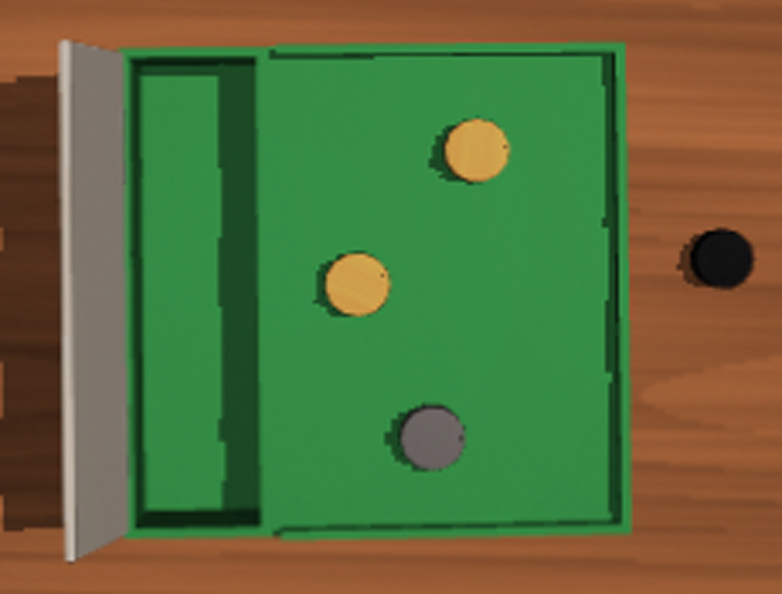

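The crop confirms two yellow brass discs on the deck in the +x and middle lanes, with grey in the third. The black disc is off the tray.

```bash
cat >> h.py <<'E'
from scipy.spatial.transform import Rotation as R
C=np.array([.523,-.048,0]); YAW=2.25
M=R.from_euler('z',YAW,degrees=True).as_matrix()
def tray(p): return (np.asarray(p)-C)@M
def move(s,p,rot):
    "tray-frame TCP target -> units"
    A=np.array(s["tool_rot"]); w=C+M@np.array(p,float)
    return np.round(np.r_[A.T@(w-s["position"])/.025, R.from_matrix(A.T@M@rot).as_rotvec(degrees=True)/6],2)
# tool x down, tool y along tray +x, tool z = x cross y
DOWN=np.array([[0,1,0],[0,0,-1],[-1,0,0]],float)
E
python3 - <<'E'
from h import *; from rig import sensors
s=sensors.observe()
print(np.linalg.det(DOWN)); print(move(s,[.0565,-.076,.15],DOWN), C+M@[.0565,-.076,.15])
E
```

```text
1.0
[ 4.250e+00 -1.102e+01 -2.112e+01 -1.277e+01 -1.000e-02  1.000e-02] [ 0.58244019 -0.12172323  0.15      ]
```

>>> arm_command:
  plan:
    - [[2,-11,-21.1,-12.8,0,0],[2,-11,-21.1,-12.8,0,0],[2,-11,-21.1,-12.8,0,0],[2,-11,-21.1,-12.8,0,0],[2,-11,-21.1,-12.8,0,0],[2,-11,-21.1,-12.8,0,0],[2,-11,-21.1,-12.8,0,0],[2,-11,-21.1,-12.8,0,0],[2,-11,-21.1,-12.8,0,0],[2,-11,-21.1,-12.8,0,0]]
  jaw: 0.83
  newtons: 30

```text
time_s: 1.1
position: [0.5128, -0.187, 0.2141]
tool_rot: [[-0.0, 0.999, 0.047], [0.0, 0.047, -0.999], [-1.0, -0.0, -0.0]]
ft_force: [0.1, -0.8, 0.1]
grip_width: 0.0143
```

```bash
cat > m.py <<'E'
from h import *; from rig import sensors; import sys
s=sensors.observe()
p=list(map(float,sys.argv[1:4])); print(s["time_s"],tray(s["position"]).round(4),s["grip_width"],s["ft_force"]); print(move(s,p,DOWN))
E
python3 m.py .0565 -.076 .076
```

```text
1.1 [-0.0157 -0.1385  0.2141] 0.014349114852323203 [ 0.09608279 -0.78225799  0.06391734]
[ 5.52  2.91 -2.48  0.07 -0.    0.  ]
```

>>> arm_command:
  plan:
    - [[1,2.9,-2.5,0,0,0],[2,2.9,-2.5,0,0,0],[3,2.9,-2.5,0,0,0],[3,2.9,-2.5,0,0,0],[3,2.9,-2.5,0,0,0],[3,2.9,-2.5,0,0,0]]

```text
time_s: 1.7
position: [0.5815, -0.1244, 0.1413]
tool_rot: [[0.002, 0.999, 0.041], [-0.001, 0.041, -0.999], [-1.0, 0.002, 0.001]]
ft_force: [0.4, -0.4, -0.5]
grip_width: 0.0143
```

```bash
python3 m.py .0565 -.076 .076; python3 -c "
from rig import get_image;import cv2
cv2.imwrite('pics/a.png',cv2.resize(get_image('scene')['img'][80:280,180:440,::-1],None,fx=3,fy=3))"
```

```text
1.7 [ 0.0555 -0.0786  0.1413] 0.014286081849861628 [ 0.35975213 -0.38080082 -0.49027763]
[ 2.61  0.04 -0.11  0.02  0.01 -0.02]
```

View pics/a.png

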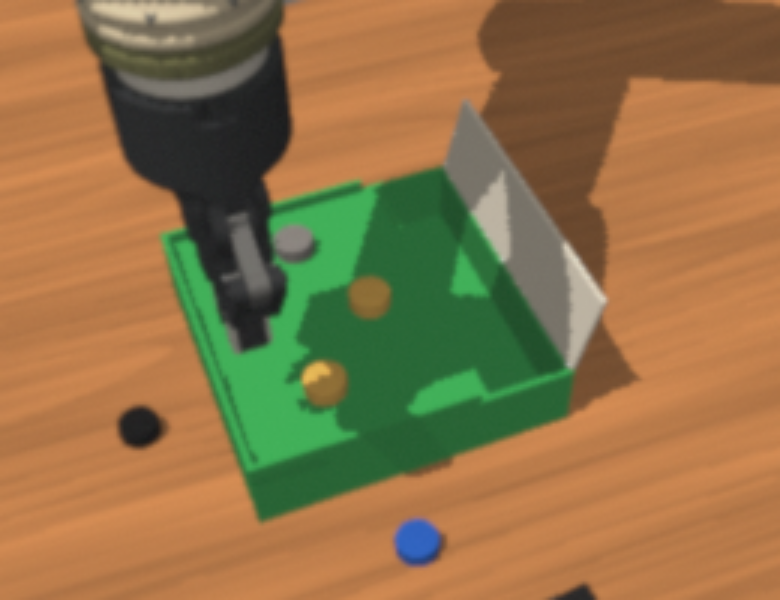

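The fingers (crop 245,340) hang behind the +x brass disc (325,383), with the middle brass at (370,297). The approach looks right, so I'll descend.

>>> arm_command:
  plan:
    - [[0.8,0.1,-0.1,0,0,0],[1.6,0.1,-0.1,0,0,0],[2.2,0.1,-0.1,0,0,0],[2.5,0.1,-0.1,0,0,0],[2.6,0.1,-0.1,0,0,0],[2.6,0.1,-0.1,0,0,0],[2.6,0.1,-0.1,0,0,0]]

```text
time_s: 2.45
position: [0.5841, -0.121, 0.0754]
tool_rot: [[0.002, 0.999, 0.042], [-0.001, 0.042, -0.999], [-1.0, 0.001, 0.001]]
ft_force: [0.2, 0.8, 0.0]
grip_width: 0.0147
```

```bash
python3 m.py .0565 .049 .076
```

```text
2.45 [ 0.0582 -0.0753  0.0754] 0.01472994461059045 [0.15422821 0.80535541 0.04600675]
[-0.03 -0.05 -4.97  0.03  0.01 -0.01]
```

>>> arm_command:
  plan:
    - [[0,-0.05,-0.3,0,0,0],[0,-0.05,-0.8,0,0,0],[0,-0.05,-1.3,0,0,0],[0,-0.05,-1.8,0,0,0],[0,-0.05,-2.3,0,0,0],[0,-0.05,-2.8,0,0,0],[0,-0.05,-3.3,0,0,0],[0,-0.05,-3.8,0,0,0],[0,-0.05,-4.3,0,0,0],[0,-0.05,-4.7,0,0,0]]

```text
time_s: 3.45
position: [0.5773, -0.002, 0.0743]
tool_rot: [[-0.0, 0.999, 0.043], [0.0, 0.043, -0.999], [-1.0, -0.0, -0.0]]
ft_force: [0.5, 0.1, 0.2]
grip_width: 0.0144
```

```bash
python3 m.py .003 -.033 .13
```

```text
3.45 [0.0561 0.0438 0.0743] 0.014419595385476514 [0.49145495 0.11040035 0.22806335]
[-2.23 -2.14  3.06  0.03 -0.    0.  ]
```

Raise, then over behind the middle disc; then look from the top.

>>> arm_command:
  plan:
    - [[-1,0,0,0,0,0],[-2.2,0,0,0,0,0],[-2.2,-1,1.5,0,0,0],[-2.2,-2.1,3.1,0,0,0],[-2.2,-2.1,3.1,0,0,0],[-2.2,-2.1,3.1,0,0,0]]

```text
time_s: 4.05
position: [0.5282, -0.0833, 0.1296]
tool_rot: [[0.0, 0.999, 0.04], [0.0, 0.04, -0.999], [-1.0, 0.0, -0.0]]
ft_force: [1.3, -0.6, 0.0]
grip_width: 0.0145
```

```bash
python3 m.py .003 -.033 .0755; python3 -c "
from rig import get_image;import cv2
cv2.imwrite('pics/b.png',cv2.resize(get_image('scene')['img'][80:280,180:440,::-1],None,fx=3,fy=3))"
```

```text
4.05 [ 0.0038 -0.0355  0.1296] 0.01453902175682645 [ 1.34925194 -0.57337875  0.03795629]
[ 2.16 -0.03 -0.1   0.01 -0.   -0.  ]
```

View pics/b.png

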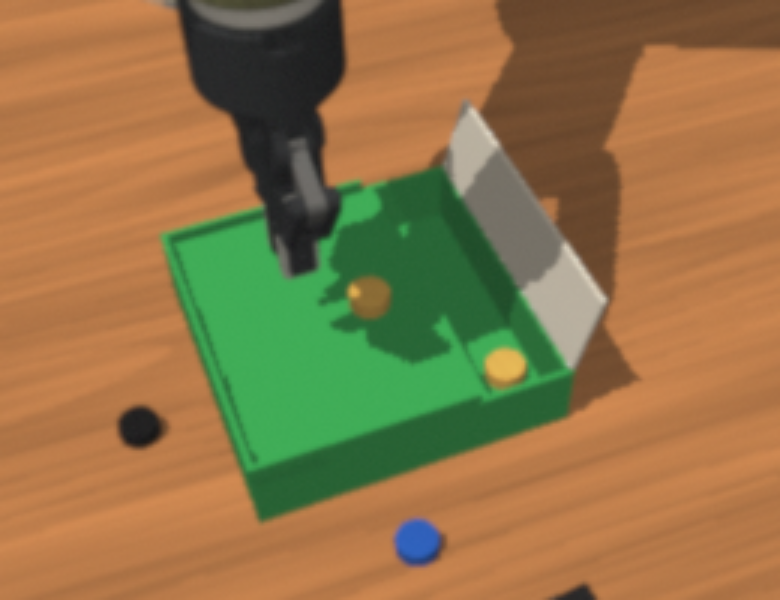

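Brass one sits at crop (505,365), inside the trough. The middle one is still at (370,297) ahead of the fingers. Next I'll descend and sweep it.

>>> arm_command:
  plan:
    - [[0.8,0,-0.05,0,0,0],[1.6,0,-0.05,0,0,0],[2.1,0,-0.05,0,0,0],[2.15,0,-0.05,0,0,0],[2.15,0,-0.05,0,0,0],[2.15,0,-0.3,0,0,0],[2.15,0,-0.8,0,0,0],[2.15,0,-1.3,0,0,0],[2.15,0,-1.8,0,0,0],[2.15,0,-2.3,0,0,0]]

```text
time_s: 5.1
position: [0.5259, -0.0242, 0.0759]
tool_rot: [[0.0, 0.999, 0.043], [-0.0, 0.043, -0.999], [-1.0, 0.0, 0.0]]
ft_force: [-1.2, -1.2, 1.4]
grip_width: 0.0143
```

>>> arm_command:
  plan:
    - [[0,0,-0.4,0,0,0],[0,0,-0.8,0,0,0],[0,0,-0.9,0,0,0],[0,0,-0.9,0,0,0],[-1.5,0,-0.9,0,0,0],[-3,0,0,0,0,0],[-4,0,2,0,0,0],[-4,0,4,0,0,0],[-4,0,4,0,0,0]]

```text
time_s: 6.0
position: [0.5306, -0.1306, 0.1766]
tool_rot: [[0.002, 0.999, 0.037], [-0.002, 0.037, -0.999], [-1.0, 0.002, 0.002]]
ft_force: [0.3, 1.0, -0.2]
grip_width: 0.0146
```

```bash
python3 m.py .003 -.033 .0755; python3 -c "
from rig import get_image;import cv2
a=get_image('scene')['img'][100:260,220:400,::-1];b=get_image('top')['img'][140:330,200:430,::-1]
cv2.imwrite('pics/c.png',cv2.hconcat([cv2.resize(a,(395,380)),cv2.resize(b,(400,380))]))"
```

```text
6.0 [ 0.0043 -0.0829  0.1766] 0.01462763907540675 [ 0.28955324  1.02993479 -0.16275993]
[ 4.04 -0.07 -2.   -0.02  0.02 -0.02]
```

View pics/c.png

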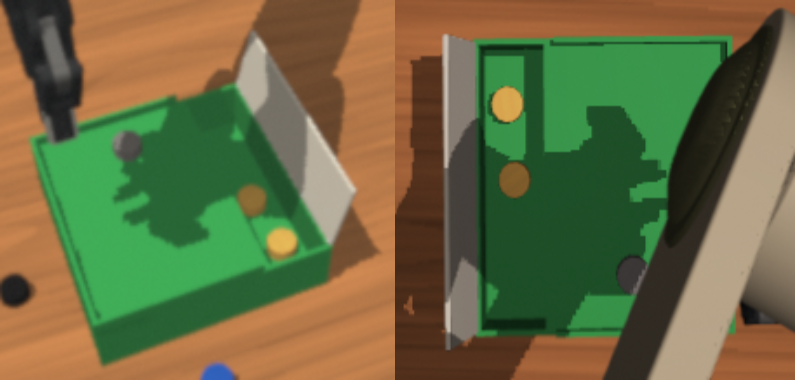

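Both brass discs are in the trough, at (507,104) and (514,180) in the right panel, left of the deck edge at column 543. Grey is on the deck at (632,273). The lid's free edge is at column 445, about 1.9 rad. Next I'll go round behind the lid.

>>> arm_command:
  plan:
    - [[-0.8,0,-1.5,0,0,0],[-0.8,0,-3,0,0,0],[-0.8,0,-5,0,0,0],[-0.8,0,-7,0,0,0],[-0.8,0,-9,0,0,0],[-0.8,0,-10,0,0,0],[-0.8,0,-10,0,0,0],[-0.8,0,-10,0,0,0]]

```text
time_s: 6.9
position: [0.519, 0.1252, 0.1954]
tool_rot: [[-0.001, 0.999, 0.045], [-0.0, 0.045, -0.999], [-1.0, -0.001, 0.0]]
ft_force: [-0.0, -0.1, 0.2]
grip_width: 0.0142
```

```bash
python3 m.py .003 .165 .105
```

```text
6.9 [0.0028 0.1732 0.1954] 0.014170273112071302 [-0.00912504 -0.10573007  0.23141636]
[3.62 0.01 0.33 0.05 0.   0.01]
```

>>> arm_command:
  plan:
    - [[1,0,0,0,0,0],[2,0,0,0,0,0],[3,0,0,0,0,0],[3.6,0,0,0,0,0],[3.6,0,0.2,0,0,0],[3.6,0,0.6,0,0,0],[3.6,0,1,0,0,0],[3.6,0,1.4,0,0,0],[3.6,0,1.8,0,0,0],[3.6,0,2.2,0,0,0]]

```text
time_s: 7.9
position: [0.5221, 0.0684, 0.1061]
tool_rot: [[0.001, 0.999, 0.042], [0.0, 0.042, -0.999], [-1.0, 0.001, -0.0]]
ft_force: [-0.5, 1.3, 0.5]
grip_width: 0.0144
```

>>> arm_command:
  plan:
    - [[0,0,0.3,0,0,0],[0,0,0.6,0,0,0],[0,0,0.9,0,0,0],[0,0,1.2,0,0,0],[0,0,1.5,0,0,0],[0,0,1.8,0,0,0],[0,0,2,0,0,0],[0,0,2.1,0,0,0],[0,0,2.1,0,0,0]]

```text
time_s: 8.8
position: [0.5242, 0.0166, 0.1057]
tool_rot: [[0.0, 0.999, 0.042], [-0.0, 0.042, -0.999], [-1.0, 0.0, 0.0]]
ft_force: [-0.2, 0.4, -1.0]
grip_width: 0.0145
```

```bash
python3 m.py .003 .060 .075; python3 -c "
from rig import get_image;import cv2
a=get_image('scene')['img'][100:260,220:400,::-1]
cv2.imwrite('pics/d.png',cv2.resize(a,(540,480)))"
```

```text
8.8 [0.0037 0.0645 0.1057] 0.014474110947084326 [-0.16655756  0.37065769 -0.9762741 ]
[ 1.23 -0.03  0.18  0.03  0.   -0.  ]
```

View pics/d.png

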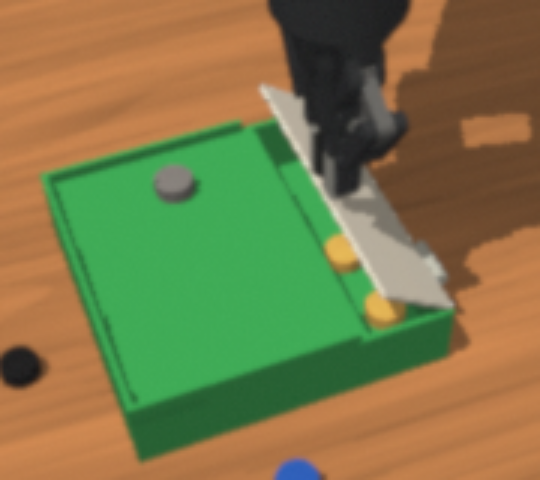

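The lid is tipped over to about 45°, with the finger (340,185) on its outer face near the free edge. Both brass discs show in the trough at (343,252) and (384,307), and grey is on the deck at (175,183). Next I'll press it down.

>>> arm_command:
  plan:
    - [[0.2,0,0.1,0,0,0],[0.4,0,0.2,0,0,0],[0.6,0,0.2,0,0,0],[0.8,0,0.2,0,0,0],[0.95,0,0.2,0,0,0],[1.05,0,0.2,0,0,0],[1.1,0,0.2,0,0,0],[1.1,0,0.2,0,0,0]]

```text
time_s: 9.65
position: [0.5243, 0.012, 0.0781]
tool_rot: [[-0.0, 0.999, 0.042], [0.0, 0.042, -0.999], [-1.0, -0.0, -0.0]]
ft_force: [0.4, -0.2, 0.2]
grip_width: 0.0149
```

```bash
python3 m.py .003 .060 .073
```

```text
9.65 [0.0037 0.0599 0.0781] 0.014865985614283529 [ 0.37879213 -0.23094334  0.21275888]
[ 0.2  -0.03 -0.    0.03 -0.    0.  ]
```

>>> arm_command:
  plan:
    - [[0.06,0,0,0,0,0],[0.12,0,0,0,0,0],[0.18,0,0,0,0,0],[0.18,0,0,0,0,0],[0.18,0,0,0,0,0]]

```text
time_s: 10.15
position: [0.5245, 0.0119, 0.0751]
tool_rot: [[0.001, 0.999, 0.043], [-0.0, 0.043, -0.999], [-1.0, 0.001, 0.0]]
ft_force: [-3.0, -0.3, 15.3]
grip_width: 0.0144
```

15 N upward at tip z of about 50 mm: the lid is seated. Next I'll retract and check.

>>> arm_command:
  plan:
    - [[-0.5,0,0,0,0,0],[-1.5,0,0,0,0,0],[-3,0,0,0,0,0],[-4,0,2,0,0,0],[-5,0,4,0,0,0],[-5,0,6,0,0,0],[-5,0,8,0,0,0],[-5,0,8,0,0,0],[-5,0,8,0,0,0]]

```text
time_s: 11.05
position: [0.5326, -0.1893, 0.1982]
tool_rot: [[-0.0, 0.999, 0.04], [0.0, 0.04, -0.999], [-1.0, -0.0, -0.0]]
ft_force: [-0.2, 1.3, 0.1]
grip_width: 0.0145
```

```bash
python3 m.py .003 .060 .073; python3 -c "
from rig import get_image;import cv2
a=get_image('scene')['img'][100:260,220:400,::-1];b=get_image('top')['img'][140:330,200:430,::-1]
cv2.imwrite('pics/e.png',cv2.hconcat([cv2.resize(a,(395,380)),cv2.resize(b,(400,380))]))"
```

```text
11.05 [ 0.004  -0.1416  0.1982] 0.01446284969968631 [-0.1577387   1.2552487   0.14146996]
[ 5.01 -0.04 -8.06  0.   -0.    0.  ]
```

View pics/e.png

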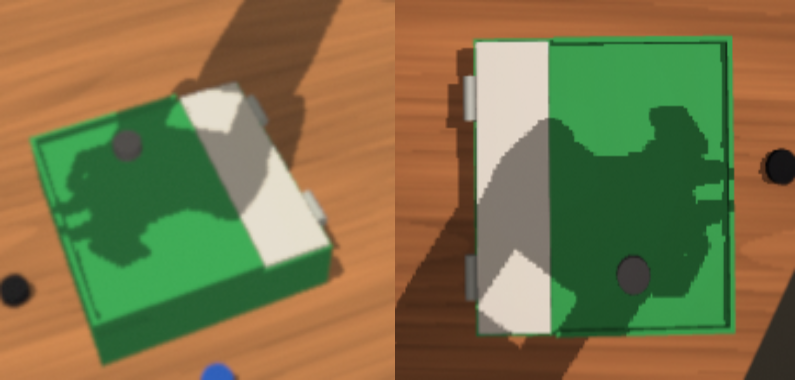

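The lid lies flat over the trough (right panel, columns 477-550). Grey is on the deck at (632,274), the arm is clear, and no brass is left on the deck.

```bash
python3 -c "
from rig import workorder; workorder.close_job()"
```

```text
the job is handed in; nothing more can be done
```

I swept both brass weights across the deck into the trough, shut the lid over them, and handed the job in at about 11 s of the 43 s allowed.

- **Brass weights:** pictures taken before the lid was pressed down showed both lying in the trough. I swept them with the nearly closed fingers and never lifted them.
- **Lid:** I pushed it over from its outer side and pressed down until the wrist read 15 N, with the fingertips at about 50 mm, the height of the shut lid. The last picture shows it flat over the trough. I judged its angle from that picture and the contact height, not from a direct joint reading.
- **Grey weight and look-alikes:** grey was still on the deck in the last picture. I did not touch the black and blue look-alikes.
- **Arm:** it was clear of everything at the end.

No checks failed or disagreed.

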